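# Set the slice spacer and hold the sprung slicer cover at its marker

## Robot

A 6-joint arm with a two-finger parallel gripper is mounted at the origin on the work surface. World frame = base frame: x ahead of the robot, y to its left, z up, the work surface at z = 0. Lengths are in mm, angles in rad, forces in N, time in s.
With the tool pointing down it reaches from about 275 to 750 mm from the base axis. Payload 10.2 kg.
Tool frame: the origin (TCP) lies midway between the tips of the shut fingers; the grasp point (between the pads) lies 19 mm behind it; z points along the fingers, y is the line along which they close (so a half turn about z gives the same grasp; the last joint's range is limited). The gripper opens to 85 mm and grips with 20 to 120 N. Pads are 22 mm wide; open, the fingers measure 114 mm over their backs; the gripper's body (76 mm by 85 mm) begins 54 mm behind the grasp point. The pads swing forward as they close: fully open they stand 13 mm farther back than shut.
Start: joints at [0.944, 0.313, 1.498, -0, 1.331, -0.223], TCP at [206.294, 482.777, 231.294] pointing down, gripper open.
Joint ranges: [-2.94, 2.94], [-0.97, 2.17], [0.19, 2.56], [-1.23, 4.37], [0.02, 3.11], [-2.88, 2.88]. Speed limits (rad/s): [2.39, 2.39, 3.01, 3.14, 3.14, 3.14].

## Interface

Orientations are given as a unit quaternion [w, x, y, z].
In Python, from rig import ctrl gives the robot as it stands.
- The arm moves only by the tool send_rows, never from a script. Its argument "targets" is a list of rows, each an object with "offset": the shift along the world's x, y, z in cm, a list of three; "spin": the turn about the world's z in rad. A call has 1 to 8 rows; each row is the pose to reach, as a shift and turn from the pose commanded when the call began; what a row does not reach only later rows make up. A row lasts 1/12 s, in which the tool goes at most 41.7 mm and 7.16 degrees, less where a joint would pass 70% of its speed; a pose out of reach is approached as far as the arm can. A call with a gripper value outside its range is refused whole. "grip" is the opening, from 0 (shut) to 1 (fully open), set as the call begins (left out, the last holds). The fingers move at their own pace and stop on an object; "squeeze" is the grip in N (left out, the last holds). Time passes only in rows, so rows that repeat a pose let the fingers close. It gives the time, the measured TCP pose, the force, the opening and the grip force at its end, in the units of the state.
- ctrl.sense(): the state, without advancing time (a new reading comes with each control period).
- ctrl.capture(name): name is "side" or "top" or "wrist"; returns (picture, depth): 480x640x3 uint8, red, green, blue; 480x640 float32, mm along the optical axis (not along the pixel's ray), 0 where there is no reading.
- ctrl.calibration(name): a dict with "fx", "fy", "cx", "cy" (pixels), "view" (4x4, takes a point from world to camera coordinates); the wrist camera has in their place "mount" (4x4, takes a point from camera to tool coordinates, whose origin is the TCP and whose axes are the flange's). Camera axes: x right, y down, z forward; pixel columns grow to the right and rows downward; lengths in mm; the calibration is good to about 2 mm. A picture is of the moment at which its call begins: read the wrist's pose just before it. calibration takes no time and is no camera call.
- ctrl.finish_job(): hands the job in; it is judged then, once.
Trained networks look in the newest picture that a camera, given by its name, has taken for a name from the list of things; names that differ only in an ending like _2 or _b are one class to them, and where a whole thing is asked for, a point or a joint stands for the part that bears it (a point fixed in the world has none). Each returns a list of dicts, best first, with "conf" (0 to 1); they miss things now and then, are a little off and sometimes report something else, mostly with a low value. They report only what shows in the picture. A call takes as long as a camera call. They do not tell look-alikes from the thing itself.
- ctrl.search_frame(camera, query): "box" ([left, top, right, bottom] in pixels, round what is visible of it).
- ctrl.place_of(camera, query): "uv" ([column, row] in pixels: a listed point, or the origin of a listed thing).
The state is a dict: "time_s": time; "joints": joint angles; "dq": joint speeds; "tau": joint torques, N m; "eef_pos": TCP position; "ee_rot": TCP orientation; "force": force on the tool from outside, world axes, zero at the start; "wrist_torque": the same for the moment, N m; "grip_width": opening from 0.0 (shut) to 1.0 (fully open); "grip_force": force on a finger pad.
Only numpy, scipy, OpenCV 4.12 (cv2) and the standard library are available. Lean on these libraries where they do the work, as an engineer would, in place of code of your own. Each camera call takes 0.05 s, during which the arm holds its last target. There are 200 camera calls.

## Task

Set up the bread slicer for a blade check: take the one blue spacer sleeve that fits the slicer's stop post closely (the middle-sized of the three), stand it fully down on the post and let go of it. Then lift the sprung green cover by its brass bar until the cover lies level with the red marker on the arc beside it, and finish while still holding it there, steady, with the gripper: it snaps shut if released. Leave the other two sleeves, the jar, the brush and the red marker where they are.

Things in the scene. Friction and masses are not known exactly. Their poses are not given: they have to be found in the camera images.
- slicer: white bread slicer, fixed. Origin on the table under the centre of its blade chamber (220 mm in x, 280 in y, 110 tall). x points from its front (bar side) to its back, y to its left. Behind: motor housing 190 mm tall, x 112 to 262 mm. On its left: steel foot plate 100 x 130 x 8 mm with the stop post. On its right, 152 mm from the middle: black arc rod, radius 200 mm about the hinge, 290 mm high
- post_foot (a point): centre of the foot of the upright stop post, on the top face of the foot plate (8 mm above the table), 75 mm left of the chamber wall; axes as the slicer's. The post is bare steel, 20 mm in diameter, 50 mm tall, the top 8 mm tapering to 8 mm in diameter
- cover_hinge (a point): middle of the cover's hinge axis, 118 mm above the table at the back edge of the chamber; axes as the slicer's, the hinge runs along y
- cover (a joint): angle of the cover in rad: 0 shut (level), growing as the front edge rises; stop at 1.3. Dark green steel plate 225 x 270 x 8 mm, about 0.35 kg, its mid-plane through the hinge axis. A closing spring (0.4 N m when shut plus 1 N m per rad) and its weight ask for 3 to 9 N of lift at the bar
- cover_bar (a point): middle of the round brass bar at the cover's front, 271 mm from the hinge in the cover's mid-plane: 12 mm thick, 136 mm long along the hinge direction, an arm at either end, 40 mm clear gap to the cover's edge. Can be pinched from above, one finger in front, one in the gap; it turns between the fingers as the cover rises. The point's x points in the cover's plane to the hinge
- marker (a joint): angle of the red marker about the same hinge axis in rad, measured like the cover's: the cover is level with the marker when both values are equal. Between 0.42 and 0.78, stays where it is
- marker_tip (a point): centre of the red marker on the arc, 200 mm from the hinge axis and 157 mm to the right of the cover's middle: a red bar 50 x 22 x 10 mm pointing along the line from arc to hinge; x of this point points along that line to the hinge
- board: light wooden board 120 x 270 x 10 mm, fixed to the table, on which the three sleeves stand in a row along its y; origin under its centre
- sleeve_m: the sleeve that fits: blue plastic tube standing upright, 42 mm outside diameter, 25 mm bore, 40 mm tall, about 40 g; origin at the centre of its underside, z up its axis
- sleeve_s: small blue sleeve, 34 mm outside, 16 mm bore (too tight), 40 mm tall; origin at the centre of its underside; to be left alone
- sleeve_l: large blue sleeve, 52 mm outside, 35 mm bore (too loose), 40 mm tall; origin at the centre of its underside; to be left alone
- jar: jar 70 mm in diameter, 80 mm tall, with a brass lid; origin under its centre; bystander
- brush: crumb brush with a wooden handle, lying flat along its x; bystander
Not all that is in view belongs to the job. Leave any orange or pink look-alike of the sleeve_m alone.

How it is judged (in metres and radians):
On the way, in this order (a step that is already met when the one before it is completed fails the run):
1. the middle-sized sleeve stands fully down on the stop post, let go, with the cover still shut (horizontal distance between sleeve_m and post_foot below 0.005 m and z of sleeve_m in the frame of post_foot between -0.004 and 0.004 m and angle between sleeve_m's own z axis and vertical below 0.08 rad and contact force between the fingers and sleeve_m below 0.1 N and value of joint cover below 0.06 rad), for 0.2 s.
2. the gripper holds the cover level with the red marker, the sleeve still on the post (angle between the x axis of cover_bar and the x axis of marker_tip, either way round below 0.08 rad and contact force between the fingers and cover above 1.5 N and velocity of joint cover between -0.15 and 0.15 rad/s and horizontal distance between sleeve_m and post_foot below 0.005 m and z of sleeve_m in the frame of post_foot between -0.004 and 0.004 m and angle between sleeve_m's own z axis and vertical below 0.08 rad and contact force between the fingers and sleeve_m below 0.1 N), for 0.4 s.
At the end, for the whole second after the job is handed in: middle sleeve on the stop post, let go: underside within 4 mm of the foot plate, centre within 5 mm of the axis, upright within 0.08 rad; cover within 0.08 rad of the red marker, under 0.15 rad/s, held by the fingers (over 1.5 N), no loose thing touching it (all of step 2 and contact force between cover and sleeve_s below 0.2 N and contact force between cover and sleeve_l below 0.2 N and contact force between cover and jar below 0.2 N and contact force between cover and brush below 0.2 N and contact force between cover and sleeve_m below 0.2 N); the arm keeps its last pose, push and grip.
It fails at once if the small or the large sleeve is shoved or knocked more than 30 mm (distance of any of sleeve_s, sleeve_l from where it was at the start of the episode above 0.03 m).
It fails at once if the jar or the brush is shoved or knocked more than 30 mm (distance of any of jar, brush from where it was at the start of the episode above 0.03 m).
It fails at once if the red marker is shifted more than 12 mm (distance of marker_tip from where it was at the start of the episode above 0.012 m).
It also fails if it takes over 51 s, if anything falls off the work surface, if the arm or the gripper's body presses on something with over 40 N, if the wrist force passes 120 N, or if a joint passes its speed limit or range.

## Working session

There is one attempt and no reset: what is moved stays moved. The work goes in short steps, Python scripts to look and compute and a tool call to move; the robot and the scene stay as the last step left them, time stands still between calls to the robot, and variables do not carry over. Pictures are saved under pics/ and viewed, at most 10 in all, crops included, and the job is handed in when it is done.

Besides the shell and the picture viewer there is one more tool, called after "Emit:" by a JSON object that holds its "api" and its "payload". send_rows: Moves the arm, as the interface text tells. Its arguments: {"type":"object","properties":{"targets":{"type":"array"},"grip":{"type":"number"},"squeeze":{"type":"number"}},"required":["targets"]}

```bash
mkdir -p pics
cat > h.py <<'E'
import numpy as np, cv2
from rig import ctrl
def cap(n,f=None):
    p,d=ctrl.capture(n)
    if f: cv2.imwrite('pics/'+f,p[:,:,::-1])
    return p,d
def world(n,u,v,z):
    """point at depth z (mm) of fixed camera n"""
    c=ctrl.calibration(n); P=np.array([(u-c['cx'])/c['fx']*z,(v-c['cy'])/c['fy']*z,z,1.])
    return (np.linalg.inv(np.array(c['view']))@P)[:3]
def ray(n,u,v,h):
    """point where pixel ray meets height h"""
    a=world(n,u,v,0.);b=world(n,u,v,1000.); t=(h-a[2])/(b[2]-a[2]); return a+t*(b-a)
def cloud(n,d):
    v,u=np.mgrid[0:480,0:640]; c=ctrl.calibration(n)
    P=np.stack([(u-c['cx'])/c['fx']*d,(v-c['cy'])/c['fy']*d,d,np.ones_like(d)],-1)
    return (P@np.linalg.inv(np.array(c['view'])).T)[...,:3]
E
python3 - <<'E'
from h import *
np.set_printoptions(precision=1,suppress=True)
H=dict(post_foot=8,cover_hinge=118,cover_bar=118,marker_tip=200,sleeve_m=10,sleeve_s=10,sleeve_l=10,jar=0,brush=0,slicer=0,board=10)
for n in('top','side'):
    p,d=cap(n,n+'0.png'); C=cloud(n,d)
    np.savez(n+'0.npz',p=p,C=C)
    for q,h in H.items():
        for r in ctrl.place_of(n,q)[:3]:
            u,v=r['uv']; i,j=int(np.clip(v,0,479)),int(np.clip(u,0,639))
            print(n,q,round(r['conf'],2),np.array([u,v]),'ray',ray(n,u,v,h),'depth',C[i,j])
s=ctrl.sense();print(s['time_s'],s['eef_pos'],s['ee_rot'])
E
```

```text
top post_foot 0.97 [330.2 202.6] ray [597.6 -27.5   8. ] depth [587.4 -25.9  54.5]
top cover_hinge 0.73 [429.4 127.1] ray [ 742.5 -242.7  118. ] depth [ 738.5 -239.5  128.1]
top cover_bar 0.74 [429.1 249.5] ray [ 469.9 -233.8  118. ] depth [ 488.7 -258.6    4. ]
top cover_bar 0.4 [429.6 125.5] ray [ 746.2 -243.3  118. ] depth [ 743.3 -239.8  127.7]
top cover_bar 0.27 [528.4 182.4] ray [ 617.7 -451.8  118. ] depth [ 581.2 -397.1  245. ]
top marker_tip 0.61 [530.3 180.7] ray [ 597.2 -420.9  200. ] depth [ 586.1 -402.6  241.8]
top marker_tip 0.44 [180.4 221.2] ray [510.1 272.4 200. ] depth [541.6 314.7  51.4]
top sleeve_m 0.8 [187.8 273.6] ray [426.1 301.4  10. ] depth [423.8 294.2  45.1]
top sleeve_m 0.74 [143.9 223.2] ray [544.4 411.2  10. ] depth [544.5 412.7  11.8]
top sleeve_m 0.7 [468.5 345.5] ray [ 268.9 -339.3   10. ] depth [ 272.1 -317.8   80.8]
top sleeve_s 0.8 [187.8 273.6] ray [426.1 301.4  10. ] depth [423.8 294.2  45.1]
top sleeve_s 0.74 [143.9 223.2] ray [544.4 411.2  10. ] depth [544.5 412.7  11.8]
top sleeve_s 0.7 [468.5 345.5] ray [ 268.9 -339.3   10. ] depth [ 272.1 -
[... 1783 characters left out ...]
jar 0.83 [350.1 462.3] ray [ 257.8 -348.2   -0. ] depth [ 235.  -363.5   60.3]
side jar 0.51 [214.3 192.6] ray [549.3 337.9  -0. ] depth [533.4 316.3  24.8]
side brush 0.67 [251.1 304.6] ray [372.8  16.5   0. ] depth [363.8   5.3  19.8]
side brush 0.18 [472.4 230.9] ray [ 868.7 -195.9   -0. ] depth [ 750.  -243.7  120. ]
side brush 0.16 [385.9 304.9] ray [ 561.6 -185.1    0. ] depth [ 474.1 -237.   127.5]
side slicer 0.82 [429.5 298. ] ray [ 637.9 -239.6   -0. ] depth [ 540.3 -285.7  126.2]
side board 0.72 [252.1 306.3] ray [366.2   5.5  10. ] depth [364.9   4.1  13.5]
side board 0.7 [217.4 197.5] ray [535.9 309.2  10. ] depth [537.4 312.6   8.6]
1.2 [206.3 482.8 231.3] [-0.   0.2  1.  -0. ]
```

View pics/top0.png

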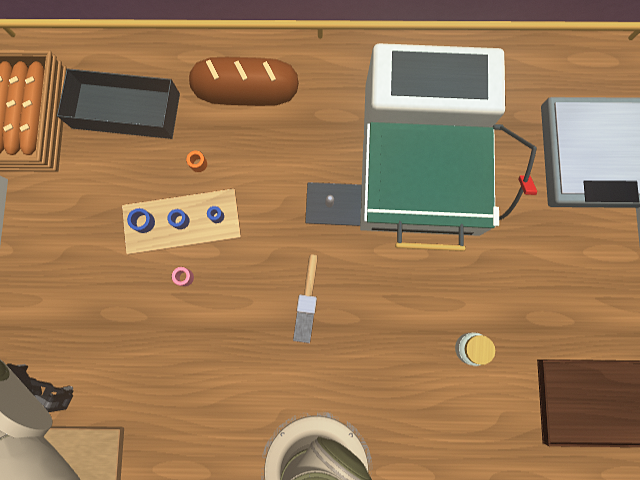

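View pics/side0.png

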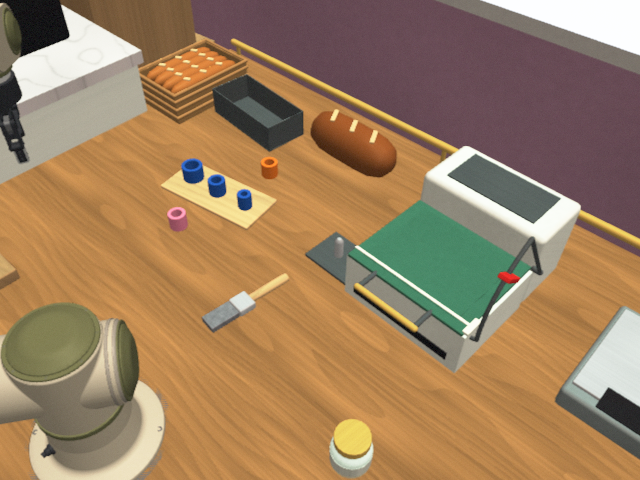

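The top view shows the large, middle and small sleeves at (140,220), (178,218) and (215,214). The post is at (330,200), the bar at (430,246) and the red marker at (528,185). The orange and pink rings are decoys. Next I'll fit these precisely.

```bash
cat > m.py <<'E'
from h import *
np.set_printoptions(precision=1,suppress=True)
from scipy.optimize import least_squares
def circ(P):
    f=least_squares(lambda q:np.hypot(P[:,0]-q[0],P[:,1]-q[1])-q[2],[*P[:,:2].mean(0),15],loss='soft_l1'); return f.x
def hsv(p): return cv2.cvtColor(p,cv2.COLOR_RGB2HSV)
if __name__=='__main__':
  for n in('top','side'):
    z=np.load(n+'0.npz');p,C=z['p'],z['C'];hh=hsv(p);H,S,V=[hh[...,i].astype(int) for i in range(3)]
    blue=((H>105)&(H<130)&(S>120)).astype(np.uint8)
    k,l,st,ce=cv2.connectedComponentsWithStats(blue)
    for i in range(1,k):
        if st[i,4]<40: continue
        P=C[l==i];T=P[(P[:,2]>44)&(P[:,2]<60)]
        # outline on rim plane
        m=(l==i).astype(np.uint8);c=max(cv2.findContours(m,0,2)[0],key=len)[:,0]
        (u,v),wh,a=cv2.fitEllipse(c)
        print(n,'blue',ce[i],st[i,4],'zmax',np.percentile(P[:,2],95),'top mean',T.mean(0),len(T),'circ',circ(T) if len(T)>5 else '', 'ell@30',ray(n,u,v,30 if n=='side' else 50))
    g=(H>70)&(H<95)&(S>90)&(C[...,2]>100)&(C[...,2]<150)&(C[...,1]<-50)
    P=C[g];r=cv2.minAreaRect(P[:,:2].astype(np.float32));print(n,'cover',r,P[:,2].mean())
    r2=cv2.minAreaRect(np.array(np.nonzero(g)[::-1]).T.astype(np.float32));b=cv2.boxPoints(r2)
    print('  box@122',[ray(n,*q,122)[:2] for q in b])
    br=(H>15)&(H<28)&(S>130)&(C[...,2]>100)&(C[...,2]<140)&(C[...,0]>430)&(C[...,0]<540)&(C[...,1]<-100)
    P=C[br];c=P.mean(0);w=np.linalg.svd(P-c)[2][0];print(n,'bar',c,'range',P.min(0),P.max(0),'dir',np.degrees(np.arctan2(w[1],w[0])),br.sum())
    rd=((H<6)|(H>174))&(S>170)&(C[...,2]>150)
    P=C[rd];c=P.mean(0);w=np.linalg.svd(P-c)[2][0];print(n,'marker',c,np.median(P,0),P.min(0),P.max(0),w,rd.sum(),np.array(np.nonzero(rd)).mean(1))
    q=(C[...,0]>560)&(C[...,0]<630)&(C[...,1]>-60)&(C[...,1]<10)&(C[...,2]>25)&(C[...,2]<75)
    P=C[q];print(n,'post',P.mean(0),circ(P),P[:,2].max(),q.sum())
  z=np.load('top0.npz');pc=z['p'][160:260,100:260];cv2.imwrite('pics/c0.png',cv2.resize(np.hstack([pc,z['p'][160:260,300:460]])[:,:,::-1],None,fx=2.5,fy=2.5))
E
python3 m.py
```

```text
top blue [213.5 212.9] 103 zmax 56.04064489393115 top mean [560.8 239.   52.4] 103 circ [561.2 238.7  12.6] ell@30 [561.4 239.3  50. ]
top blue [137.9 218.8] 187 zmax 56.19297456546944 top mean [545.8 410.6  52.3] 182 circ [545.7 410.3  21.7] ell@30 [546.3 411.2  50. ]
top blue [176.1 217.5] 131 zmax 56.1474138487888 top mean [549.8 324.   52. ] 129 circ [549.7 323.9  16.7] ell@30 [549.9 324.3  50. ]
top cover ((634.1902465820312, -241.95106506347656), (269.1122741699219, 223.21517944335938), 87.7796401977539) 124.50586570024058
  box@122 [array([ 527.7, -101.8]), array([ 750.8, -112.9]), array([ 740. , -389.8]), array([ 518.1, -369.2])]
top bar [ 476.4 -234.3  124.1] range [ 468.4 -308.3  115.7] [ 485.3 -162.   131.9] dir -92.39594445062545 375
top marker [ 572.1 -394.5  250.7] [ 570.6 -394.2  252.3] [ 554.  -406.9  230.7] [ 599.1 -382.8  263.4] [-0.8 -0.   0.5] 201 [185.8 528.1]
top post [594.1 -24.7  51.2] [595.5 -24.8   7.6] 66.15339239065975 78
side blue [192.3 170.6] 420 zmax 52.36968136089501 top mean [542.2 406.2  49.3] 159 circ [542.9 407.8  21.4] ell@30 [545.3 411.8  30. ]
side blue [216.6 185.5] 322 zmax 52.7460117029395 top mean [546.2 320.2  49.6] 127 circ [546.6 321.8  16.7] ell@30 [550.1 324.9  30. ]
side blue [244.1 199.3] 236 zmax 52.079314099310864 top mean [558.5 235.9  49.2] 101 circ [558.5 236.8  12.2] ell@30 [561.9 239.8  30. ]
side cover ((633.0390014648438, -242.03619384765625), (269.2633361816406, 227.9376678466797), 87.75386047363281) 122.97324777952335
  box@122 [array([ 524.2, -106.8]), array([788.1, -41.8]), array([ 738.2, -379.8]), array([ 512.4, -400.1])]
side bar [ 472.6 -239.1  122.1] range [ 465.3 -308.5  113. ] [ 483.4 -164.   128.1] dir -92.28558153672604 491
side marker [ 566.7 -398.9  250.3] [ 561.8 -399.7  253.8] [ 552.5 -407.8  229.3] [ 595.6 -386.   261. ] [ 0.8 -0.2 -0.5] 161 [277.2 508.2]
side post [590.1 -27.5  44.8] [592.6 -25.2   7.3] 62.558852929695604 123
```

Run:
```python
from m import *
from scipy.spatial.transform import Rotation as R
s=ctrl.sense();q=s['ee_rot'];M=R.from_quat([*q[1:],q[0]]).as_matrix();print('tool y',M[:,1],'x',M[:,0],np.degrees(np.arctan2(M[1,1],M[0,1])))
a=np.radians(-2.3);X=np.array([np.cos(a),np.sin(a),0]);Y=np.array([-X[1],X[0],0])
bar=np.array([474.,-236.5,118]);hinge=bar+271*X;print('hinge',hinge)
def proj(n,P):
    c=ctrl.calibration(n);k=(np.array(c['view'])@[*P,1])[:3];return np.array([c['fx']*k[0]/k[2]+c['cx'],c['fy']*k[1]/k[2]+c['cy']])
uv={}
for n in('top','side'):
    z=np.load(n+'0.npz');hh=hsv(z['p']);rd=((hh[...,0]<6)|(hh[...,0]>174))&(hh[...,1]>170)&(z['C'][...,2]>150)
    uv[n]=np.array(np.nonzero(rd)).mean(1)[::-1]
f=lambda q:hinge-157*Y-200*np.cos(q)*X+[0,0,200*np.sin(q)]
g=lambda q:np.concatenate([proj(n,f(q[0])+q[1:4])-uv[n] for n in uv]+[q[1:4]/3])
r=least_squares(g,[.6,0,0,0]);print(r.x,r.fun,f(r.x[0])+r.x[1:])
z=np.load('top0.npz');
for n,h in(('top',56),('side',30)):
    for r in ctrl.place_of(n,'post_foot'): print(n,r['uv'],ray(n,*r['uv'],8))
```

```text
tool y [ 0.4  0.9 -0. ] x [-0.9  0.4  0. ] 66.86240105925867
hinge [ 744.8 -247.4  118. ]
[ 0.6 -2.7  0.5  2.1] [-0.9 -0.4  0.7  0.5 -0.9  0.2  0.7] [ 575.9 -397.3  240.1]
top [330.2, 202.6] [597.6 -27.5   8. ]
side [337.2, 248.5] [607.4 -11.6   8. ]
```

Emit:
{"api": "send_rows", "payload": {"targets": [{"offset": [3,-3,0],"spin": 0},{"offset": [6,-6,0],"spin": 0}], "grip": 1}}

```text
time_s: 1.47
eef_pos: [264.8, 423.7, 231.2]
ee_rot: [-0.0, 0.199, 0.98, 0.0]
force: [1.1, 1.1, -0.3]
grip_width: 1.003
grip_force: 0.0
```

Emit:
{"api": "send_rows", "payload": {"targets": [{"offset": [4,-1.2,0],"spin": -0.12},{"offset": [8,-2.4,0],"spin": -0.24},{"offset": [12,-3.6,0],"spin": -0.36},{"offset": [16,-5,-2],"spin": -0.48},{"offset": [20,-6.5,-4],"spin": -0.6},{"offset": [24,-8,-6],"spin": -0.72},{"offset": [27,-9,-8],"spin": -0.84},{"offset": [28.5,-10,-9],"spin": -0.96}]}}

```text
time_s: 2.13
eef_pos: [552.3, 322.6, 139.3]
ee_rot: [-0.0, 0.633, 0.774, -0.0]
force: [-0.3, 0.6, -0.5]
grip_width: 1.0
grip_force: 0.0
```

Emit:
{"api": "send_rows", "payload": {"targets": [{"offset": [0,0,0],"spin": -0.12},{"offset": [0,0,0],"spin": -0.12},{"offset": [0,0,0],"spin": -0.12}]}}

```text
time_s: 2.38
eef_pos: [550.1, 324.0, 141.4]
ee_rot: [-0.0, 0.674, 0.738, 0.0]
force: [-0.5, 0.2, -0.2]
grip_width: 1.004
grip_force: 0.0
```

```bash
cat >> m.py <<'E'
from scipy.spatial.transform import Rotation as R
def wcap(f=None):
    s=ctrl.sense();q=s['ee_rot'];T=np.eye(4);T[:3,:3]=R.from_quat([*q[1:],q[0]]).as_matrix();T[:3,3]=s['eef_pos']
    c=ctrl.calibration('wrist');p,d=cap('wrist',f);v,u=np.mgrid[0:480,0:640]
    P=np.stack([(u-c['cx'])/c['fx']*d,(v-c['cy'])/c['fy']*d,d,np.ones_like(d)],-1)
    return s,p,d,(P@(T@np.array(c['mount'])).T)[...,:3]
def blues(f=None):
    s,p,d,C=wcap(f);hh=hsv(p);b=((hh[...,0]>105)&(hh[...,0]<130)&(hh[...,1]>120)).astype(np.uint8)
    k,l,st,ce=cv2.connectedComponentsWithStats(b)
    print(s['time_s'],s['eef_pos'],s['joints'])
    for i in range(1,k):
        if st[i,4]<300: continue
        P=C[(l==i)&(d>0)];T=P[P[:,2]>np.percentile(P[:,2],95)-4];print(ce[i],st[i],'z',np.percentile(P[:,2],[5,95]),'circ',circ(T),len(T))
E
python3 - <<'E'
from m import *
blues('w1.png')
E
```

```text
2.3833 [550.1 324.  141.4] [0.3 0.6 1.2 0.  1.3 0.3]
[320.8 110. ] [ 280   68   82   88 3331] z [37.9 50.7] circ [545.  410.1  21.3] 2965
[314.7 242.8] [ 286  209   58   66 2552] z [23.3 50.4] circ [549.  325.   16.7] 1664
[319.9 344.3] [ 300  314   41   61 2030] z [20.7 50.2] circ [560.4 240.3  12.7] 1034
```

View pics/w1.png

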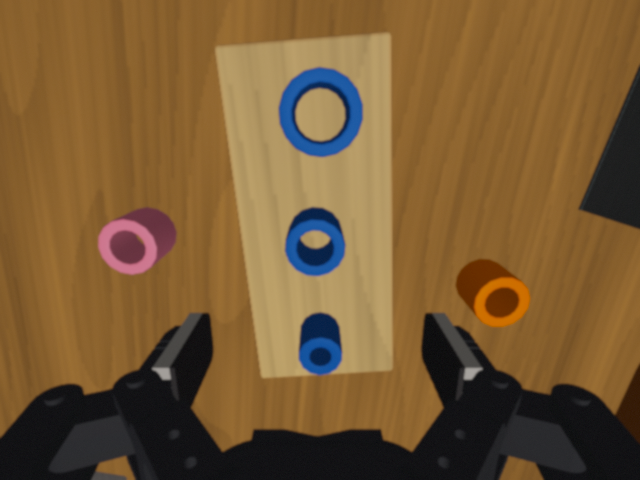

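The wrist view shows the middle sleeve at (315,243), between the large sleeve at (321,110) and the small one at (320,345). It agrees with the top camera at about (549,325). I'm going down to grasp it.

Emit:
{"api": "send_rows", "payload": {"targets": [{"offset": [-0.1,0.1,-4],"spin": 0},{"offset": [-0.1,0.1,-7.5],"spin": 0},{"offset": [-0.1,0.1,-10.5],"spin": 0},{"offset": [-0.1,0.1,-12.9],"spin": 0},{"offset": [-0.1,0.1,-12.9],"spin": 0}]}}

```text
time_s: 2.85
eef_pos: [546.2, 324.7, 8.3]
ee_rot: [-0.002, 0.674, 0.739, -0.003]
force: [-1.2, -0.6, -0.1]
grip_width: 0.999
grip_force: 0.0
```

Emit:
{"api": "send_rows", "payload": {"targets": [{"offset": [0,0,0],"spin": 0},{"offset": [0,0,0],"spin": 0},{"offset": [0,0,0],"spin": 0},{"offset": [0,0,0],"spin": 0},{"offset": [0,0,0],"spin": 0},{"offset": [0,0,0],"spin": 0}], "grip": 0, "squeeze": 30}}

```text
time_s: 3.35
eef_pos: [550.1, 325.4, 14.7]
ee_rot: [0.001, 0.676, 0.737, 0.002]
force: [-2.1, 0.6, 8.2]
grip_width: 0.491
grip_force: 29.9
```

Emit:
{"api": "send_rows", "payload": {"targets": [{"offset": [0,0,3],"spin": 0},{"offset": [0,0,7],"spin": 0},{"offset": [0.5,-2,10],"spin": 0},{"offset": [1,-6,10.5],"spin": -0.02},{"offset": [1.5,-10,10.5],"spin": -0.04},{"offset": [2,-14,10.5],"spin": -0.06},{"offset": [2.5,-18,10.5],"spin": -0.08},{"offset": [3,-22,10.5],"spin": -0.1}]}}

```text
time_s: 4.02
eef_pos: [579.4, 103.0, 118.6]
ee_rot: [0.001, 0.712, 0.702, 0.001]
force: [1.1, 0.2, -0.3]
grip_width: 0.492
grip_force: 30.7
```

Emit:
{"api": "send_rows", "payload": {"targets": [{"offset": [0.5,-4,0],"spin": -0.02},{"offset": [1,-7.5,0],"spin": -0.02},{"offset": [1.3,-10.5,0],"spin": -0.02},{"offset": [1.4,-12.5,0],"spin": -0.02},{"offset": [1.4,-13,0],"spin": -0.02},{"offset": [1.4,-13,0],"spin": -0.02},{"offset": [1.4,-13,0],"spin": -0.02}]}}

```text
time_s: 4.6
eef_pos: [593.2, -24.4, 117.8]
ee_rot: [0.0, 0.719, 0.695, 0.0]
force: [0.0, 0.7, -0.6]
grip_width: 0.492
grip_force: 30.7
```

Run:
```python
from m import *
blues('w2.png')
p,d=cap('top','t2.png');C=cloud('top',d);hh=hsv(p);b=(hh[...,0]>105)&(hh[...,0]<130)&(hh[...,1]>120)&(C[...,1]<100)&(C[...,2]>60)
P=C[b];print('top',b.sum(),P.mean(0),circ(P))
p,d=cap('side');C=cloud('side',d);cv2.imwrite('pics/s2.png',cv2.resize(p[130:290,250:450,::-1],None,fx=3,fy=3))
```

```text
4.6 [593.2 -24.4 117.8] [-0.2  0.6  1.4  0.   1.1 -0.2]
[317.1 345.2] [  258   274   120   142 12351] z [120.8 153.3] circ [593.8 -23.9  16.7] 5795
top 2 [ 305.1   -0.3 1181.1] [312.   -7.3   9.8]
```

View pics/w2.png

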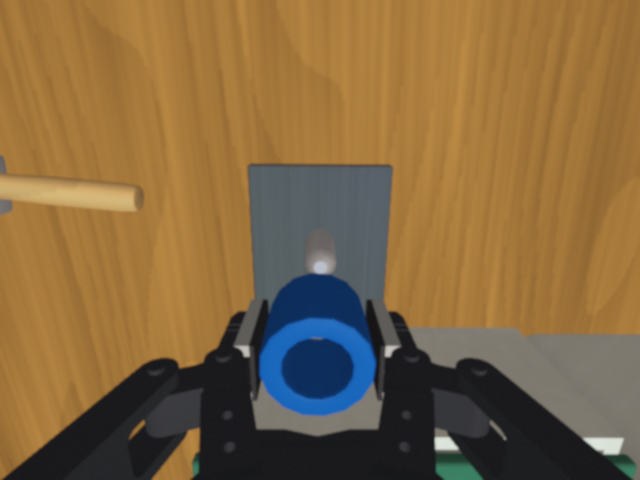

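View pics/s2.png

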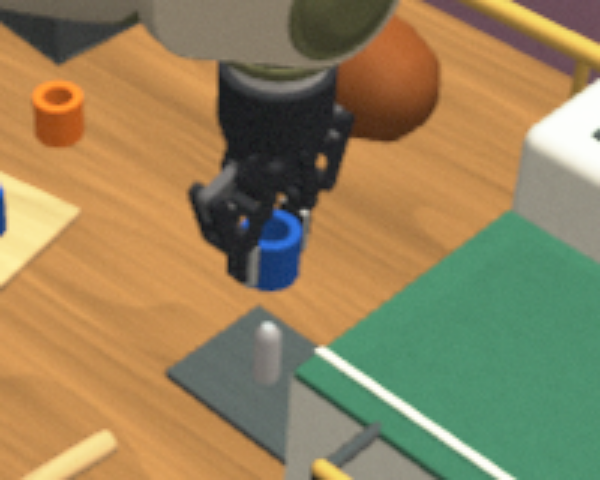

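The wrist view shows the sleeve held upright at (318,345), with the post tip at (320,267) on the foot plate. The side view shows the sleeve hovering above the post. I'll measure the post from the wrist depth.

Run:
```python
from m import *
s,p,d,C=wcap()
hh=hsv(p)
q=np.zeros(d.shape,bool);q[225:275,300:342]=1
q&=(C[...,2]>14)&(C[...,2]<70)
P=C[q]
for a,b in((14,30),(30,45),(45,53),(53,70)):
    m=(P[:,2]>a)&(P[:,2]<b)
    if m.sum()>10: print(a,P[m].mean(0),P[m].min(0),P[m].max(0),circ(P[m]),m.sum())
f=np.zeros(d.shape,bool);f[170:225,240:400]=1;f&=(C[...,2]>4)&(C[...,2]<14);print(C[f].min(0),C[f].max(0),C[f].mean(0))
```

```text
14 [595.7 -17.6  22.2] [585.4 -25.3  14.1] [605.2 -15.3  30. ] [595.3 -25.4   9.8] 184
30 [595.2 -17.6  37.6] [585.4 -25.6  30. ] [605.3 -15.3  45. ] [595.4 -25.5   9.8] 206
45 [595.6 -20.7  50.3] [585.7 -32.2  45. ] [605.1 -15.2  53. ] [595.4 -25.1   8.8] 340
53 [595.5 -23.5  55.8] [588.3 -30.6  53. ] [602.9 -16.8  59.5] [595.4 -23.9   4.6] 387
[545.9 -13.4   4.8] [647.1  27.9  10.2] [596.6   7.8   7.6]
```

Emit:
{"api": "send_rows", "payload": {"targets": [{"offset": [0.16,-0.15,-2],"spin": 0},{"offset": [0.16,-0.15,-4],"spin": 0},{"offset": [0.16,-0.15,-5],"spin": 0},{"offset": [0.16,-0.15,-6],"spin": 0},{"offset": [0.16,-0.15,-7],"spin": 0},{"offset": [0.16,-0.15,-8],"spin": 0},{"offset": [0.16,-0.15,-8.5],"spin": 0},{"offset": [0.16,-0.15,-8.5],"spin": 0}]}}

```text
time_s: 5.47
eef_pos: [594.4, -26.5, 31.2]
ee_rot: [-0.001, 0.719, 0.695, -0.0]
force: [0.2, 0.1, -0.0]
grip_width: 0.491
grip_force: 30.7
```

No contact force, so the sleeve is around the post. I'm lowering it the rest of the way.

Emit:
{"api": "send_rows", "payload": {"targets": [{"offset": [0,0,-0.7],"spin": 0},{"offset": [0,0,-1.3],"spin": 0},{"offset": [0,0,-1.7],"spin": 0},{"offset": [0,0,-1.9],"spin": 0},{"offset": [0,0,-1.9],"spin": 0},{"offset": [0,0,-1.9],"spin": 0}]}}

```text
time_s: 5.97
eef_pos: [594.7, -26.6, 13.1]
ee_rot: [-0.0, 0.719, 0.695, -0.0]
force: [0.2, 1.3, -1.5]
grip_width: 0.494
grip_force: 30.6
```

Emit:
{"api": "send_rows", "payload": {"targets": [{"offset": [0,0,0],"spin": 0},{"offset": [0,0,0],"spin": 0},{"offset": [0,0,0],"spin": 0},{"offset": [0,0,0],"spin": 0},{"offset": [0,0,0],"spin": 0},{"offset": [0,0,0],"spin": 0}], "grip": 1}}

```text
time_s: 6.47
eef_pos: [594.9, -26.7, 13.4]
ee_rot: [0.0, 0.719, 0.695, 0.0]
force: [0.6, -0.3, -0.1]
grip_width: 0.994
grip_force: 0.0
```

Emit:
{"api": "send_rows", "payload": {"targets": [{"offset": [0,0,3],"spin": 0},{"offset": [0,0,7],"spin": 0},{"offset": [0,0,11],"spin": 0},{"offset": [0,0,15],"spin": 0},{"offset": [0,0,19],"spin": 0},{"offset": [0,0,20],"spin": 0},{"offset": [0,0,20],"spin": 0}]}}

```text
time_s: 7.05
eef_pos: [596.0, -26.9, 216.9]
ee_rot: [0.003, 0.719, 0.695, 0.002]
force: [0.1, -0.5, 0.1]
grip_width: 1.004
grip_force: 0.0
```

Run:
```python
from m import *
blues('w3.png')
s,p,d,C=wcap()
b=(C[...,2]>100)&(C[...,2]<140);print('cover pts',C[b].mean(0))
```

```text
7.05 [596.  -26.9 216.9] [-0.2  0.5  1.3 -0.   1.4 -0.2]
[313.6 216.6] [ 290  191   48   52 1478] z [18.2 48.5] circ [594.7 -27.   16.9] 1099
cover pts [ 641.4 -134.4  119.9]
```

View pics/w3.png

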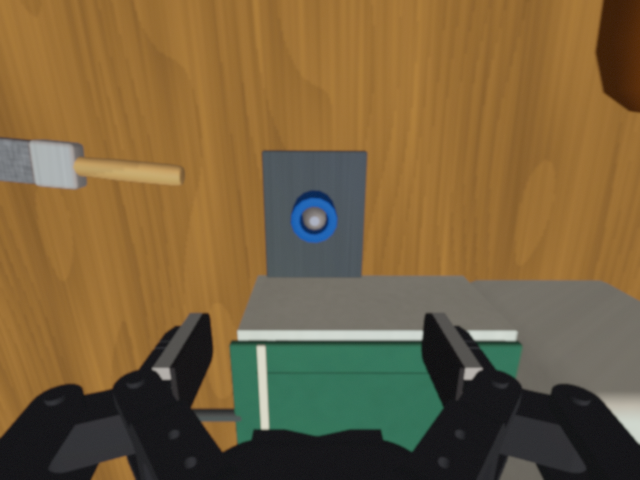

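The wrist view shows the sleeve down on the post at (314,217). Its rim is at z = 48 and it's about 1.5 mm off the axis, so it's seated. Now to the bar.

Emit:
{"api": "send_rows", "payload": {"targets": [{"offset": [-2,-3.5,0],"spin": 0},{"offset": [-4,-7,0],"spin": 0},{"offset": [-6,-10.5,0],"spin": 0},{"offset": [-8,-14,0],"spin": 0},{"offset": [-10,-17.5,0],"spin": 0},{"offset": [-12,-20,0],"spin": 0},{"offset": [-12.2,-21,0],"spin": 0},{"offset": [-12.2,-21,0],"spin": 0}], "grip": 0.42}}

```text
time_s: 7.82
eef_pos: [471.6, -238.3, 211.6]
ee_rot: [-0.001, 0.72, 0.694, -0.0]
force: [-0.2, 0.9, -0.5]
grip_width: 0.422
grip_force: 0.0
```

Run:
```python
from m import *
s,p,d,C=wcap('w4.png');print(s['time_s'],s['eef_pos'],s['grip_width'])
hh=hsv(p);H,S,V=[hh[...,i].astype(int) for i in range(3)]
b=(H>15)&(H<28)&(S>130)&(C[...,2]>100)&(C[...,2]<140)
P=C[b];print(b.sum(),P.mean(0),np.percentile(P,[2,98],0))
g=(H>70)&(H<95)&(S>90)&(C[...,2]>100);G=C[g];print('green min',np.percentile(G,1,0))
```

```text
7.8167 [ 471.6 -238.3  211.6] 0.4218374392439701
3527 [ 476.4 -228.6  121.9] [[ 469.5 -302.7  118.6]
 [ 483.2 -165.3  124.1]]
green min [ 523.8 -368.6  120. ]
```

View pics/w4.png

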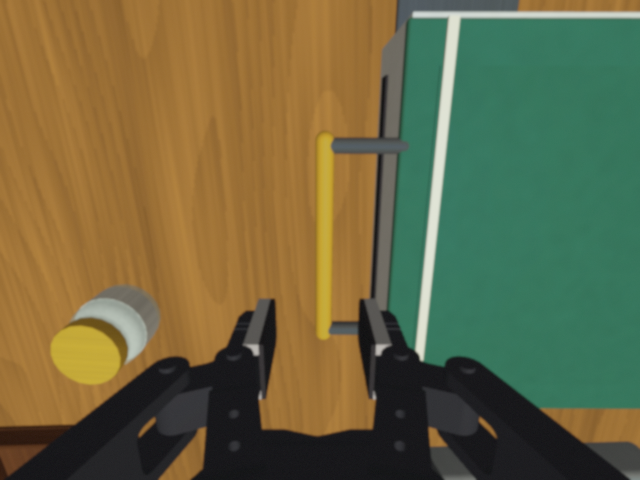

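The bar runs between the fingers, at column 324 between the pads at about 268 and 368, and its measured x is 476. I'll descend partway and check the settled pose.

Emit:
{"api": "send_rows", "payload": {"targets": [{"offset": [0.2,0.2,-3],"spin": 0},{"offset": [0.2,0.2,-6],"spin": 0},{"offset": [0.2,0.2,-6],"spin": 0},{"offset": [0.2,0.2,-6],"spin": 0},{"offset": [0.2,0.2,-6],"spin": 0}]}}

```text
time_s: 8.28
eef_pos: [475.7, -234.2, 154.5]
ee_rot: [0.001, 0.718, 0.696, 0.0]
force: [0.6, 0.0, 0.1]
grip_width: 0.418
grip_force: 0.0
```

Emit:
{"api": "send_rows", "payload": {"targets": [{"offset": [0,0,-2],"spin": 0},{"offset": [0,0,-4],"spin": 0},{"offset": [0,0,-5.6],"spin": 0},{"offset": [0,0,-5.6],"spin": 0},{"offset": [0,0,-5.6],"spin": 0}]}}

```text
time_s: 8.7
eef_pos: [475.5, -234.8, 98.5]
ee_rot: [0.001, 0.719, 0.695, 0.0]
force: [-0.3, 0.0, 1.2]
grip_width: 0.418
grip_force: 0.0
```

Emit:
{"api": "send_rows", "payload": {"targets": [{"offset": [0,0,0],"spin": 0},{"offset": [0,0,0],"spin": 0},{"offset": [0,0,0],"spin": 0},{"offset": [0,0,0],"spin": 0},{"offset": [0,0,0],"spin": 0}], "grip": 0, "squeeze": 50}}

```text
time_s: 9.12
eef_pos: [475.9, -235.1, 98.4]
ee_rot: [0.002, 0.719, 0.695, 0.001]
force: [6.2, 0.1, 4.0]
grip_width: 0.118
grip_force: 48.9
```

Emit:
{"api": "send_rows", "payload": {"targets": [{"offset": [0,0,1.4],"spin": 0},{"offset": [0.1,0,2.7],"spin": 0},{"offset": [0.3,0,4],"spin": 0},{"offset": [0.5,0,5.4],"spin": 0},{"offset": [0.8,0,6.7],"spin": 0},{"offset": [1.2,-0.1,8],"spin": 0},{"offset": [1.2,-0.1,8],"spin": 0},{"offset": [1.2,-0.1,8],"spin": 0}]}}

```text
time_s: 9.78
eef_pos: [487.0, -235.5, 176.9]
ee_rot: [0.0, 0.719, 0.695, 0.0]
force: [5.7, -0.4, -5.6]
grip_width: 0.119
grip_force: 48.9
```

Emit:
{"api": "send_rows", "payload": {"targets": [{"offset": [0.4,0,1.3],"spin": 0},{"offset": [0.9,0,2.5],"spin": 0},{"offset": [1.5,-0.1,3.8],"spin": 0},{"offset": [2.1,-0.1,5],"spin": 0},{"offset": [2.8,-0.1,6.2],"spin": 0},{"offset": [3.5,-0.1,7.3],"spin": 0},{"offset": [4.2,-0.2,8.2],"spin": 0},{"offset": [4.2,-0.2,8.2],"spin": 0}]}}

```text
time_s: 10.45
eef_pos: [526.9, -237.0, 259.8]
ee_rot: [-0.003, 0.719, 0.695, -0.002]
force: [-16.3, 5.7, 4.4]
grip_width: 0.121
grip_force: 49.8
```

Emit:
{"api": "send_rows", "payload": {"targets": [{"offset": [0,0,0],"spin": 0},{"offset": [0,0,0],"spin": 0},{"offset": [0,0,0],"spin": 0}]}}

```text
time_s: 10.7
eef_pos: [525.7, -237.0, 258.2]
ee_rot: [-0.004, 0.719, 0.695, -0.002]
force: [-15.1, 4.2, 4.1]
grip_width: 0.119
grip_force: 49.7
```

Run:
```python
from m import *
print(ctrl.sense())
a=np.radians(-2.3);X=np.array([np.cos(a),np.sin(a),0])
for n in('top','side'):
    p,d=cap(n,n+'5.png');C=cloud(n,d);hh=hsv(p);H,S=hh[...,0].astype(int),hh[...,1].astype(int)
    g=(H>70)&(H<95)&(S>90)&(C[...,0]>450)&(C[...,1]<-80)&(C[...,2]>100)
    P=C[g];A=np.c_[P@X,np.ones(len(P))]
    m=np.ones(len(P),bool)
    for _ in range(4):
        k=np.linalg.lstsq(A[m],P[m,2],rcond=None)[0];m=abs(A@k-P[:,2])<8
    print(n,g.sum(),m.sum(),'cover angle',np.arctan(-k[0]).round(3))
    rd=((H<6)|(H>174))&(S>170)&(C[...,2]>150);Q=C[rd];w=np.linalg.svd(Q-Q.mean(0))[2][0]
    print('marker',Q.mean(0),rd.sum(),np.arctan2(abs(w[2]),abs(w@X)).round(3))
    b=(H>105)&(H<130)&(S>120)&(C[...,1]<100)&(C[...,0]>500)
    if b.sum()>20: print('sleeve',C[b].mean(0),C[b][:,2].max(),b.sum())
```

```text
{'time_s': 10.7, 'joints': array([-0.6,  0.4,  1.3, -0. ,  1.5, -0.6]), 'dq': array([ 0.,  0.,  0.,  0., -0.,  0.]), 'tau': array([  1.2, -43.6, -30.4,   1.3,  -3.7,  -0.1]), 'eef_pos': array([ 525.7, -237. ,  258.2]), 'ee_rot': array([-0. ,  0.7,  0.7, -0. ]), 'force': array([-15.1,   4.2,   4.1]), 'wrist_torque': array([ 0.7,  2.5, -0.1]), 'grip_force': 49.68053340911865, 'grip_width': 0.11886656046917751}
top 120 120 cover angle 0.618
marker [nan nan nan] 0 0.0
sleeve [594.9 -27.5  49.9] 57.24137482381457 158
side 2344 2327 cover angle 0.604
marker [ 566.7 -399.2  250.3] 155 0.573
sleeve [585.9 -35.1  36.3] 54.569253027281434 341<stdin>:12: RuntimeWarning: Mean of empty slice.
  ret = um.true_divide(
<stdin>:13: RuntimeWarning: Mean of empty slice.
```

View pics/side5.png

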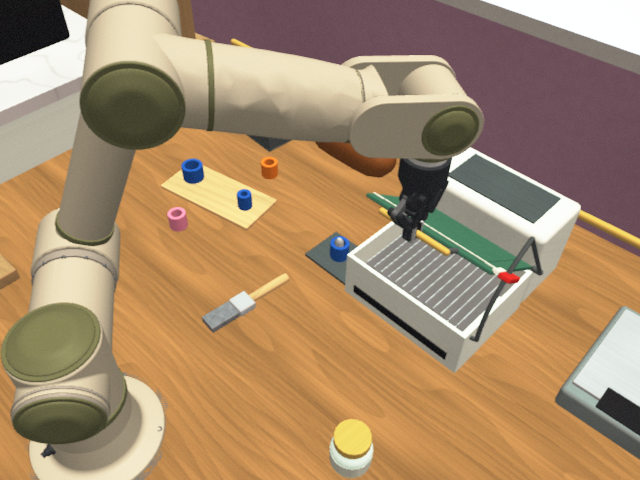

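The side view shows the cover at about 0.62 rad, meeting the red marker at (509,278), which I estimate at 0.64. The sleeve is still on the post at (340,248). A 6 mm lift should bring the cover level and take off the sideways strain.

Emit:
{"api": "send_rows", "payload": {"targets": [{"offset": [0,0,0.3],"spin": 0},{"offset": [0,0,0.6],"spin": 0},{"offset": [0,0,0.6],"spin": 0},{"offset": [0,0,0.6],"spin": 0},{"offset": [0,0,0.6],"spin": 0},{"offset": [0,0,0.6],"spin": 0},{"offset": [0,0,0.6],"spin": 0},{"offset": [0,0,0.6],"spin": 0}]}}

```text
time_s: 11.47
eef_pos: [528.8, -237.1, 262.7]
ee_rot: [-0.002, 0.719, 0.695, 0.0]
force: [6.8, 1.4, -13.0]
grip_width: 0.121
grip_force: 49.1
```

Run:
```python
from m import *
a=np.radians(-2.3);X=np.array([np.cos(a),np.sin(a),0])
p,d=cap('side','side6.png');C=cloud('side',d);hh=hsv(p);H,S=hh[...,0].astype(int),hh[...,1].astype(int)
g=(H>70)&(H<95)&(S>90)&(C[...,0]>450)&(C[...,1]<-80)&(C[...,2]>100)
P=C[g];A=np.c_[P@X,np.ones(len(P))];m=np.ones(len(P),bool)
for _ in range(4):
    k=np.linalg.lstsq(A[m],P[m,2],rcond=None)[0];m=abs(A@k-P[:,2])<8
print('cover',np.arctan(-k[0]))
rd=((H<6)|(H>174))&(S>170)&(C[...,2]>150);Q=C[rd]
print('marker surface above cover plane (mm, normal)',((Q[:,2]-(Q@X*k[0]+k[1]))*np.cos(np.arctan(k[0]))).mean())
cv2.imwrite('pics/s6.png',cv2.resize(p[160:360,340:580,::-1],None,fx=3,fy=3,interpolation=2))
```

```text
cover 0.6233656399928413
marker surface above cover plane (mm, normal) 1.1153326374947534
```

View pics/s6.png

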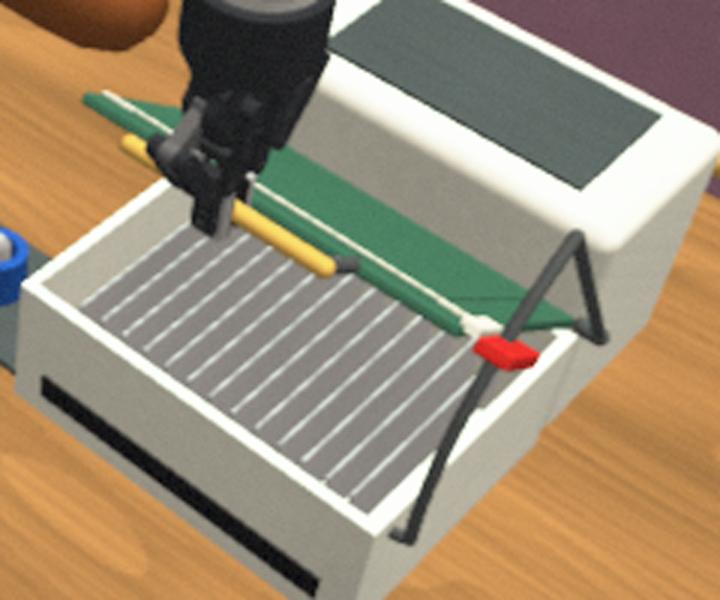

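The marker's surface lies 1 mm above the cover's plane, so they are level. The hold is steady, and the sleeve is on the post at the left edge of the crop. I'm handing in.

```bash
python3 -c "
from rig import ctrl
print(ctrl.finish_job())"
```

```text
the job is handed in; nothing more can be done
None
```

I handed the job in with the middle sleeve seated on the stop post and let go, and the gripper holding the cover steady about 1 mm from level with the red marker; the hand-in returned no verdict.

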